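Wet the cupboard brush and draw out its telescopic handle

TASK

I want to scrub the back of this cupboard: press the white nozzle cap of the cleaner canister fully down and let it spring back up, so that the brush below its spout gets wet. Then squeeze in the button on the side of the brush's black pull handle and draw the handle straight out of its tube, past the click of the first stop, all the way to the second, final stop. Finish still gripping the handle there, holding it drawn out against its return spring so that I can tighten the collar, and leave the turntable dishes and the pie dish where they are.

Things in the scene. Friction and masses are not known exactly. Their poses are not given: they have to be found in the camera images.
- holder: fixed grey holder with a telescopic scrubbing brush clipped level in it. Origin on the cupboard floor below the mouth of the aluminium tube; x axis along the tube, the way the handle is pulled out; z up. Tube 26 mm dia., x = -175 to 0 mm, axis 55 mm above the floor; its last 28 mm is a black collar, 34 mm dia. Base plate x = -215 to -15 mm, 60 mm wide, 12 mm thick
- brush_head (a point): middle of the white brush head at the other end of the tube, 230 mm behind its mouth (x = -230 mm of the holder), 55 mm above the floor: 85 x 45 mm, bristles upward to 87 mm above the floor
- handle: the sliding part: inner steel rod with the black pull handle and its button; origin on the tube axis, at the tube's mouth (55 mm above the floor) while pushed in; axes as the holder's
- handle_center (a point): centre of the black pull handle on the inner rod (18 mm dia.), axes as the holder's: a bar 56 mm long (x), 30 mm wide (y), 36 mm high, centre 55 mm above the floor; a 6 mm thick end flange (36 x 42 mm) starts 27 mm outward (+x) of this centre. Pushed in, the centre is 34 mm outside the tube's mouth, 6 mm gap to the collar. Free space around; it only slides along x
- button_face (a point): centre of the outer face of the grey release button on the handle's +y side, at its mid-length and mid-height: 26 mm long (x), 20 mm high, 6 mm proud. A finger presses it when the handle is pinched across its width (36 mm over the button, 30 mm with it flush)
- button: the release button itself; origin and axes as button_face
- button_in (a joint): how far the release button is pressed, m: 0 out, 0.006 flush (about 6.5 N). Over 0.004 it frees the handle; it springs out when let go. While it is out, the handle is locked pushed in, and a second catch blocks it at the first stop
- extension (a joint): how far the handle is drawn out, m: 0 pushed in (the start), 0.060 first stop (with the button held in, only a click that takes a few newtons more), 0.120 second stop, solid. A spring of about 2 N (pushed in) to 4 N (full out) draws it back when let go
- canister: aluminium cleaner canister, 62 mm dia., on an 80 mm dia. foot fixed to the cupboard floor beside the brush head, upright. Origin at the centre of its underside; the spout points along its -y axis, over the brush head
- cap_top (a point): centre of the top face of the white nozzle cap on the canister: 34 mm dia., 192 mm above the floor when up; presses straight down. A thin spout (10 mm dia., 12 mm below the top face) reaches 46 mm from the axis
- cap (a joint): how far the nozzle cap is pressed down, m: 0 up, 0.007 fully down (about 5 N); springs back when let go
- turntable: base of the white plastic turntable (disc 300 mm dia., top 22 mm above the floor, low rim), fixed; origin under its centre. Bystander
- ramekin: yellow ceramic ramekin on the turntable, 90 mm dia., 48 mm high, origin at the centre of its underside. Bystander, leave it alone
- cups: nested stainless measuring cups joined by a ring, on the turntable: 76 mm dia., 42 mm high, handles reaching 110 mm along x from the origin at the centre of the underside. Bystander, leave it alone
- tin: square brownie tin with a sliding cover on the turntable, 120 x 120 x 53 mm, origin at the centre of its underside. Bystander, leave it alone
- pie_dish: glass pie dish on the cupboard floor, 220 mm dia., 40 mm high, origin at the centre of its underside. Bystander, leave it alone

How it is judged:
On the way, in this order (a step that is already met when the one before it is completed fails the run):
1. the nozzle cap is pressed fully down (at least 5 of 7 mm) (value of joint cap above 0.005 m), for 0.05 s.
2. the cap has sprung back up (value of joint cap below 0.0015 m), for 0.1 s.
3. the release button is pressed in by a finger while the handle is still pushed in (value of joint button_in above 0.004 m and value of joint extension below 0.015 m and contact force between the fingers and button above 1 N), for 0.05 s.
4. the handle is drawn out to the second stop (value of joint extension above 0.113 m), for 0.1 s.
At the end, for the whole second after the job is handed in: the handle is drawn out to within 7 mm of the second stop (extension over 113 mm of 120), still (under 20 mm/s) and held by the fingers (over 2 N on the handle and its button); the nozzle cap is back up (within 1.5 mm) (value of joint extension above 0.113 m and velocity of joint extension between -0.02 and 0.02 m/s and contact force between the fingers and handle above 2 N and value of joint cap below 0.0015 m); the arm keeps its last pose, push and grip.
It fails at once if a bystander dish is shifted by more than 20 mm (distance of any of ramekin, cups, tin, pie_dish from where it was at the start of the episode above 0.02 m).
It also fails if it takes over 42 s, if anything falls off the work surface, if the arm or the gripper's body presses on something with over 40 N, if the wrist force passes 120 N, or if a joint passes its speed limit or range.

ROBOT

A 7-joint arm with a two-finger parallel gripper is mounted at the origin on the work surface. World frame = base frame: x ahead of the robot, y to its left, z up, the work surface at z = 0. Lengths are in m, angles in rad, forces in N, time in s.
With the tool pointing down it reaches from about 0.425 to 0.925 m from the base axis. Payload 6.8 kg.
Tool frame: the origin (TCP) lies on the centre line of the jaws, within the pads' length; the fingertips stand bot.finger_overhang ahead of it and the grasp point (between the pads) lies 3 mm ahead of it (bot.finger_overhang is the distance from the TCP to the fingertips, in m); z points along the fingers, y is the direction in which the jaws open and shut (so a half turn about z gives the same grasp; the last joint's range is limited). The gripper opens to 85 mm and grips with 20 to 120 N. Pads are 22 mm wide; open, the fingers measure 114 mm over their backs; the gripper's body (76 mm by 85 mm) begins 54 mm behind the grasp point. The pads swing forward as they close: fully open they stand 13 mm farther back than shut.
Start: joints at [1.135, 0.477, 0.022, 1.555, -0.011, 1.109, -0.083], TCP at [0.217, -0.639, 0.253] pointing down, gripper open.
Joint ranges: [-2.96, 2.96], [-0.34, 2.1], [-1.41, 1.46], [0.24, 2.44], [-1.37, 4.51], [0.17, 1.92], [-2.96, 2.96]. Speed limits (rad/s): [2.39, 2.39, 3.14, 3.14, 3.14, 3.14, 3.14].

INTERFACE

Orientations are given as a unit quaternion [w, x, y, z].
In Python, from station import bot gives the robot as it stands.
- The arm moves only by the tool drive_tool, never from a script. Its argument "increments" is text: rows parted by semicolons, each of 4 numbers parted by spaces: the shift along the world's x, y, z in m, then the turn about the world's z in rad. In form: tx ty tz spin; .... A call has 1 to 12 rows; each row shifts and turns the commanded pose from where the row before left it; what a row does not reach is not made up. A row lasts 1/12 s, in which the tool goes at most 41.7 mm and 7.16 degrees, less where a joint would pass 70% of its speed; a pose out of reach is approached as far as the arm can. A call is refused whole if a number of a shift passes 0.0417 or a number of a turn 0.125, either way. A call with a gripper value outside its range is refused whole. "grip" is the opening, from 0 (shut) to 1 (fully open), set as the call begins (left out, the last holds). The fingers move at their own pace and stop on an object; "squeeze" is the grip in N (left out, the last holds). Time passes only in rows, so rows that do not move let the fingers close. It gives the time, the measured TCP pose, the force and the opening at its end, in the units of the state.
- bot.get_obs(): the state, without advancing time (a new reading comes with each control period).
- bot.read_camera(name): name is "scene" or "top"; returns the picture (384x512x3 uint8, red, green, blue); there is no depth.
- bot.calibration(name): a dict with "fx", "fy", "cx", "cy" (pixels), "camera_from_world" (4x4, takes a point from world to camera coordinates). Camera axes: x right, y down, z forward; pixel columns grow to the right and rows downward; lengths in m; the calibration is good to about 2 mm. A picture is of the moment at which its call begins. calibration takes no time and is no camera call.
- bot.hand_in(): hands the job in, once; it reports no verdict.
The state is a dict: "t": time; "q": joint angles; "joint_vel": joint speeds; "joint_torque": joint torques, N m; "eef_pos": TCP position; "tool_rot": TCP orientation; "contact_force": force on the tool from outside, world axes, zero at the start; "torque": the same for the moment, N m; "gripper_width": opening from 0.0 (shut) to 1.0 (fully open).
Only numpy, scipy, OpenCV 4.12 (cv2) and the standard library are available. Lean on these libraries where they do the work, as an engineer would, in place of code of your own. Each camera call takes 0.05 s, during which the arm holds its last target.

## Working session

There is one attempt and no reset: what is moved stays moved. The work goes in short steps, Python scripts to look and compute and a tool call to move; the robot and the scene stay as the last step left them, time stands still between calls to the robot, and variables do not carry over. Pictures are saved under pics/ and viewed, and the job is handed in when it is done.

Besides the shell and the picture viewer there is one more tool, called after "Request:" as name(argument=value, ...), one argument or row to a line, values as JSON. drive_tool: Moves the arm, as the interface text tells. Its arguments: {"type":"object","properties":{"increments":{"type":"string"},"grip":{"type":"number"},"squeeze":{"type":"number"}},"required":["increments"]}

```bash
mkdir -p pics; ls; python3 - <<'E'
from station import bot
import cv2,json
print(bot.finger_overhang)
for n in("scene","top"):
    cv2.imwrite(f"pics/{n}0.png",bot.read_camera(n)[:,:,::-1])
    c=bot.calibration(n);print(n,{k:(v if not hasattr(v,'tolist') else v.tolist()) for k,v in c.items()})
print(bot.get_obs())
E
```

```text
pics
0.022
scene {'fx': 422.4782019885819, 'fy': 422.4782019885819, 'cx': 258.3101929767874, 'cy': 196.1562112775242, 'camera_from_world': [[0.4767087604851103, 0.8790371859523043, 0.006510252668210266, -0.4334206432438725], [0.6128296001676616, -0.32701451788385466, -0.719375692007684, -0.19152600148000315], [-0.6302290368073292, 0.34692236999975123, -0.6945906926807054, 1.3536873897023514], [0.0, 0.0, 0.0, 1.0]]}
top {'fx': 362.2740542399797, 'fy': 362.2740542399797, 'cx': 256.05121516667504, 'cy': 201.91264799626737, 'camera_from_world': [[0.1191299381723832, -0.9928622720336769, -0.005706715620125286, 0.11832192727699738], [-0.9723453907944539, -0.11550147349585546, -0.20298731640441622, 0.6119261627104693], [0.20087931409636128, 0.02973076508283961, -0.9791647373020355, 0.8391340090490375], [0.0, 0.0, 0.0, 1.0]]}
{'t': 0.1, 'q': array([ 1.13491251,  0.47774856,  0.02231948,  1.55635608, -0.0115063 ,
        1.10933251, -0.08309304]), 'joint_vel': array([-1.12119610e-03, -1.09368714e-03, -7.17309944e-05, -4.27986459e-03,
        8.47886412e-04, -7.58631283e-04, -3.33783987e-06]), 'joint_torque': array([ 5.58765430e-03, -5.97755921e+01,  1.61444351e+00, -2.81948680e+01,
        1.28547373e-02,  5.06603887e-03,  2.89676102e-06]), 'eef_pos': array([ 0.21715415, -0.63857444,  0.25240013]), 'tool_rot': array([-8.36173700e-04,  9.86595743e-01,  1.63181195e-01, -1.94086314e-04]), 'contact_force': array([-0.7110734 ,  0.04528437,  0.37172822]), 'torque': array([ 0.01952521,  0.00900381, -0.05948514]), 'gripper_width': 1.0014065745159604}
```

View pics/scene0.png

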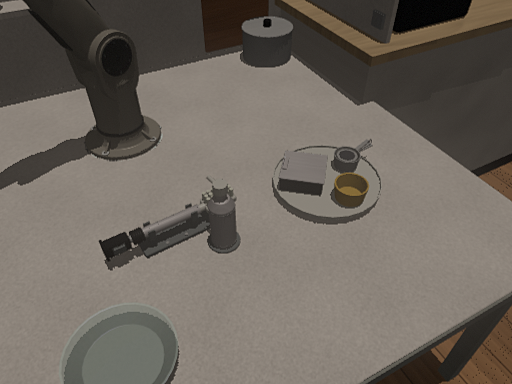

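View pics/top0.png

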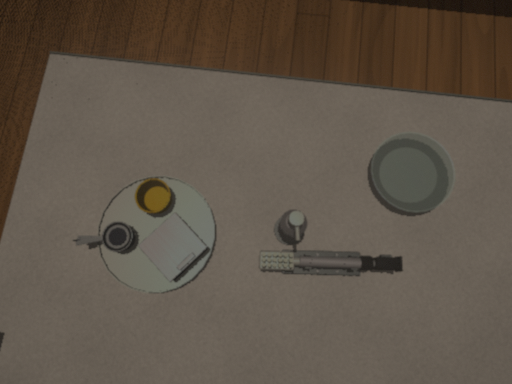

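The scene view has the brush at about (100–215, 195–255) and the canister near (222, 185–250). In the top view the handle is near (382,264), the cap near (296,217), the pie dish is upper right and the turntable is left. I'll zoom in to measure.

```bash
python3 - <<'E'
import cv2
a=cv2.imread("pics/top0.png")[195:285,250:412]
cv2.imwrite("pics/tz.png",cv2.convertScaleAbs(cv2.resize(a,None,fx=4.9,fy=4.9,interpolation=cv2.INTER_CUBIC),alpha=1.8))
a=cv2.imread("pics/scene0.png")[165:270,90:250]
cv2.imwrite("pics/sz.png",cv2.convertScaleAbs(cv2.resize(a,None,fx=5,fy=5,interpolation=cv2.INTER_CUBIC),alpha=1.8))
E
cat > h.py <<'E'
import numpy as np
from station import bot
def ray(n,u,v,z):
    c=bot.calibration(n);T=np.array(c["camera_from_world"]);R=T[:3,:3];t=T[:3,3]
    o=-R.T@t;d=R.T@np.array([(u-c["cx"])/c["fx"],(v-c["cy"])/c["fy"],1])
    return o+d*(z-o[2])/d[2]
def proj(n,p):
    c=bot.calibration(n);T=np.array(c["camera_from_world"]);q=T[:3,:3]@np.array(p)+T[:3,3]
    return np.array([c["fx"]*q[0]/q[2]+c["cx"],c["fy"]*q[1]/q[2]+c["cy"]])
E
```

```text
(no output)
```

View pics/tz.png

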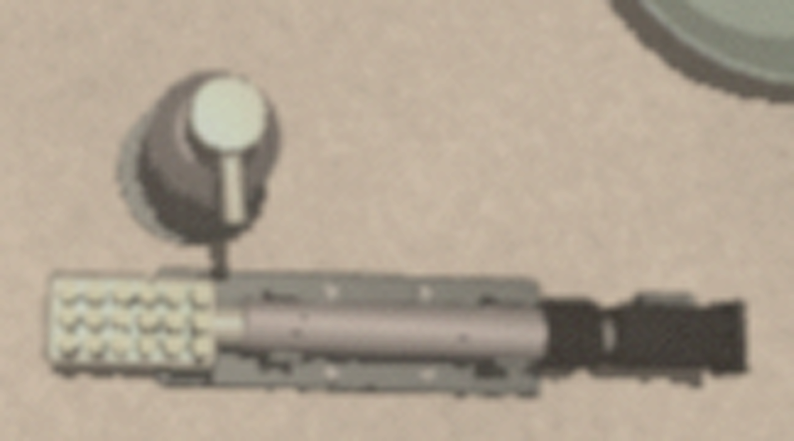

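View pics/sz.png

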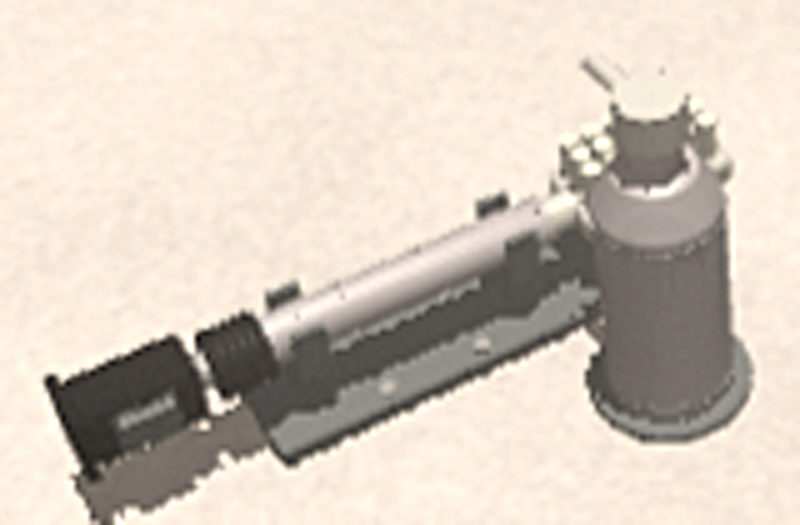

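```bash
cat >> h.py <<'E'
def tz(X,Y): return ((X+.5)/4.9-.5+250,(Y+.5)/4.9-.5+195)
def sz(X,Y): return ((X+.5)/5-.5+90,(Y+.5)/5-.5+165)
E
python3 - <<'E'
from h import *
from scipy.optimize import least_squares
for n in("scene","top"):
    T=np.array(bot.calibration(n)["camera_from_world"]);print(n,-T[:3,:3].T@T[:3,3])
O=[("top",tz(602,336),(0,0,.055)),("top",tz(745,337),(.067,0,.076)),("top",tz(545,336),(-.028,0,.055)),
("top",tz(538,283),(-.015,.03,.012)),("top",tz(538,393),(-.015,-.03,.012)),
("top",tz(47,275),(-.2725,.0225,.075)),("top",tz(47,366),(-.2725,-.0225,.065)),
("scene",sz(148,412),(.034,.021,.055)),("scene",sz(292,456),(-.015,.03,.010))]
def f(p,r=0):
    c,s=np.cos(p[2]),np.sin(p[2])
    return np.concatenate([proj(n,(p[0]+c*a-s*b,p[1]+s*a+c*b,z))-np.array(uv) for n,uv,(a,b,z) in O])
r=least_squares(f,[.55,-.2,-1.57],loss='soft_l1');print(r.x,np.round(f(r.x).reshape(-1,2),1))
p=r.x;d=np.array([np.cos(p[2]),np.sin(p[2])]);print("handle",p[:2]+.034*d,"drawn",p[:2]+.154*d,"head",p[:2]-.23*d)
ct=ray("top",*tz(228,114),.192);cs=ray("scene",*sz(650,97),.192);print(ct,cs)
# cap triangulation check
ft=ray("scene",*sz(668,388),0.0);print(ft)
for n,u,v in (("top",410,172),("scene",121,350)):print("pie",ray(n,u,v,.03))
E
```

```text
scene [ 1.17712132 -0.15126336  0.80530119]
top [0.41234324 0.16320765 0.94653891]
[ 0.47765199 -0.10451418 -1.47646108] [[-1.4 -0. ]
 [ 0.5  0.1]
 [-1.4 -0.3]
 [ 0.2 -0.6]
 [ 0.9  0.9]
 [-0.3 -0.3]
 [-0.8  0.3]
 [-0.1  2.9]
 [-3.3 -0.4]]
handle [ 0.48085463 -0.138363  ] drawn [ 0.49215808 -0.25782945] head [0.45598705 0.12446318]
[0.54302032 0.09818496 0.192     ] [0.54831384 0.09950681 0.192     ]
[0.54929748 0.09675054 0.        ]
pie [ 0.72752635 -0.20029078  0.03      ]
pie [ 0.72261051 -0.19805304  0.03      ]
```

Request:
drive_tool(
  increments="0.019 0.028 0.001 0.111;0.019 0.028 0.001 0.111;0.019 0.028 0.001 0.111;0.019 0.028 0.001 0.111;0.019 0.028 0.001 0.111;0.019 0.028 0.001 0.111;0.019 0.028 0.001 0.111;0.019 0.028 0.001 0.111;0.019 0.028 0.001 0.111;0.019 0.028 0.001 0.111;0.019 0.028 0.001 0.111;0.019 0.028 0.001 0.116",
  grip=0,
  squeeze=30,
)

```text
t: 1.1
eef_pos: [0.4457, -0.3015, 0.2652]
tool_rot: [-0.0, 0.671, 0.741, -0.0]
contact_force: [1.2, -0.3, 0.0]
gripper_width: -0.002
```

Request:
drive_tool(
  increments="0.0083 0.0334 0 0;0.0083 0.0334 0 0;0.0083 0.0334 0 0;0.0083 0.0334 0 0;0.0083 0.0334 0 0;0.0083 0.0334 0 0;0.0083 0.0334 0 0;0.0083 0.0334 0 0;0.0083 0.0334 0 0;0.0083 0.0334 0 0;0.0083 0.0334 0 0;0.0083 0.0334 0 0",
)

```text
t: 2.1
eef_pos: [0.5449, 0.0991, 0.265]
tool_rot: [-0.0, 0.673, 0.739, -0.0]
contact_force: [1.2, -0.1, -0.6]
gripper_width: -0.001
```

Request:
drive_tool(
  increments="0 0 -0.02 0;0 0 -0.012 0;0 0 0 0",
)

```text
t: 2.35
eef_pos: [0.543, 0.0966, 0.2301]
tool_rot: [-0.002, 0.673, 0.74, -0.003]
contact_force: [-0.1, -0.6, -0.4]
gripper_width: 0.003
```

```bash
python3 - <<'E'
from h import *
import cv2
ims=[]
o=bot.get_obs();p=o["eef_pos"];print(o["t"],p,o["contact_force"])
for n in("top","scene"):
    im=bot.read_camera(n)[:,:,::-1].copy()
    u,v=proj(n,p-[0,0,.022]);print(n,u,v)
    u,v=int(u),int(v);a=im[v-60:v+60,u-80:u+80]
    ims.append(cv2.convertScaleAbs(cv2.resize(a,(400,300),interpolation=cv2.INTER_CUBIC),alpha=1.8))
cv2.imwrite("pics/c1.png",np.hstack(ims))
E
```

```text
2.35 [0.54297628 0.09661526 0.23012856] [-0.12745797 -0.59299583 -0.40908545]
top 297.6910513211338 216.72722400393837
scene 216.88273117399328 177.3457859937627
```

View pics/c1.png

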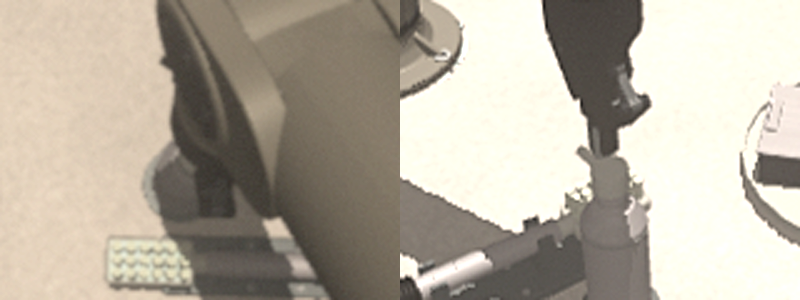

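The scene view puts the closed fingertip at about (217,177), just above the cap top at about (220,184) and a few mm off its centre. Only the arm's pose noise needs checking.

Request:
drive_tool(
  increments="0.001 0 -0.008 0;0 0 0 0;0 0 0 0",
)

```text
t: 2.7
eef_pos: [0.5459, 0.0969, 0.2253]
tool_rot: [0.0, 0.674, 0.739, -0.0]
contact_force: [0.1, -0.7, -0.1]
gripper_width: -0.001
```

Request:
drive_tool(
  increments="0 0 -0.006 0;0 0 -0.004 0;0 0 0 0;0 0 0 0",
)

```text
t: 3.03
eef_pos: [0.5457, 0.0976, 0.215]
tool_rot: [-0.0, 0.673, 0.74, -0.0]
contact_force: [-0.1, -0.1, 0.1]
gripper_width: 0.0
```

Request:
drive_tool(
  increments="0 0.001 -0.003 0;0 0 -0.003 0;0 0 0 0;0 0 0 0",
)

```text
t: 3.37
eef_pos: [0.5463, 0.0987, 0.2096]
tool_rot: [0.0, 0.673, 0.74, 0.0]
contact_force: [0.2, -0.8, 4.4]
gripper_width: 0.005
```

Request:
drive_tool(
  increments="0 0 -0.002 0;0 0 -0.001 0;0 0 0 0;0 0 0 0",
)

```text
t: 3.7
eef_pos: [0.5464, 0.0987, 0.2071]
tool_rot: [0.0, 0.673, 0.739, 0.0]
contact_force: [-0.2, -1.3, 8.1]
gripper_width: -0.001
```

Request:
drive_tool(
  increments="0 0 -0.002 0;0 0 0 0;0 0 0 0",
)

```text
t: 3.95
eef_pos: [0.5465, 0.0988, 0.2068]
tool_rot: [0.001, 0.673, 0.739, 0.0]
contact_force: [-6.1, -4.3, 21.5]
gripper_width: 0.001
```

Request:
drive_tool(
  increments="0 0 0.02 0;0 0 0.036 0;0 0 0 0;-0.007 -0.026 0 0;-0.007 -0.026 0 0;-0.007 -0.026 0 0;-0.007 -0.026 0 0;-0.007 -0.026 0 0;-0.007 -0.026 0 0;-0.007 -0.026 0 0;-0.007 -0.026 0 0;-0.007 -0.026 0 0",
  grip=0,
)

```text
t: 4.95
eef_pos: [0.4823, -0.1362, 0.2599]
tool_rot: [-0.0, 0.673, 0.74, 0.0]
contact_force: [0.9, 0.3, -0.3]
gripper_width: -0.002
```

Request:
drive_tool(
  increments="0 -0.004 -0.03 0;0 0 -0.03 0;0 0 -0.03 0;0 0 -0.02 0;0 0 0 0;0 0 0 0",
  grip=1,
)

```text
t: 5.45
eef_pos: [0.4823, -0.1387, 0.1496]
tool_rot: [-0.001, 0.673, 0.74, -0.0]
contact_force: [0.2, 0.1, 0.2]
gripper_width: 0.845
```

```bash
cat > look.py <<'E'
from h import *
import cv2,sys
ims=[]
o=bot.get_obs();p=o["eef_pos"];print(o["t"],p,o["contact_force"])
for n in("top","scene"):
    im=bot.read_camera(n)[:,:,::-1].copy()
    u,v=proj(n,p-[0,0,.022]);print(n,u,v)
    u,v=max(int(u),80),max(int(v),60);a=im[v-60:v+60,u-80:u+80]
    ims.append(cv2.convertScaleAbs(cv2.resize(a,(400,300),interpolation=cv2.INTER_CUBIC),alpha=1.8))
    cv2.imwrite(f"pics/{sys.argv[1]}_{n}.png",im)
cv2.imwrite(f"pics/{sys.argv[1]}.png",np.hstack(ims))
E
python3 look.py d1
```

```text
5.45 [ 0.48227636 -0.13873505  0.14956454] [0.17998905 0.05777139 0.20148779]
top 396.4713758195742 261.6721821567393
scene 108.08960441418373 222.82292078022726
```

View pics/d1.png

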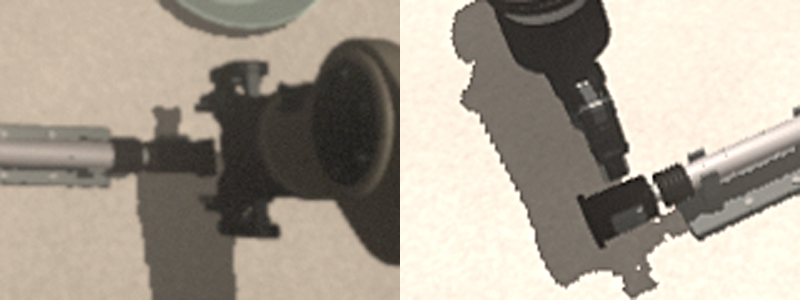

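```bash
python3 - <<'E'
from h import *
import cv2
print(ray("scene",*sz(148,412),.055),"button face; top handle mid:",ray("top",*tz((602+6*4.9*.5+745)/2-3*2.3,337),.073))
print("button top view",ray("top",*tz(663,297),.060))
im=cv2.imread("pics/d1_scene.png")[180:270,85:205]
cv2.imwrite("pics/d2.png",cv2.convertScaleAbs(cv2.resize(im,None,fx=6.5,fy=6.5,interpolation=cv2.INTER_CUBIC),alpha=3))
E
```

```text
[ 0.49374093 -0.13390205  0.055     ] button face; top handle mid: [ 0.4803013  -0.13707491  0.073     ]
button top view [ 0.50019451 -0.1352807   0.06      ]
```

View pics/d2.png

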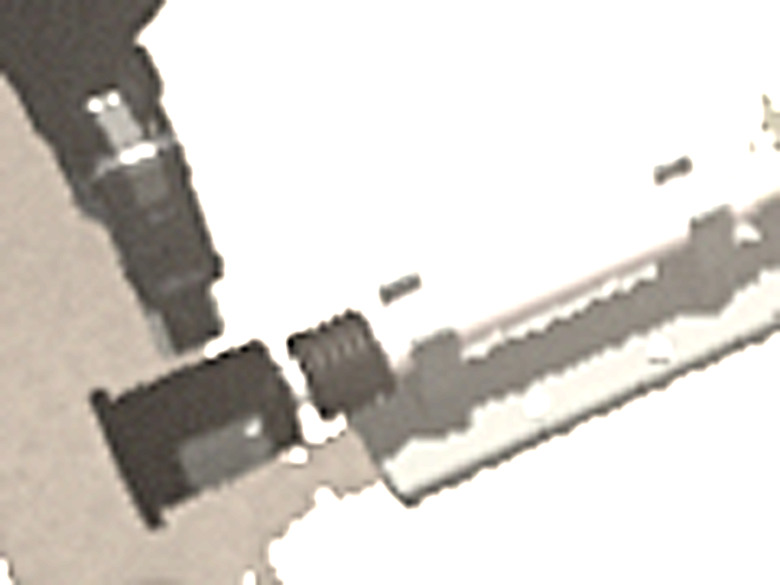

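In the zoomed scene view the button centre is at about (120,249) px. Both cameras then put the handle centre near (0.481, −0.137), straight under the open gripper.

Request:
drive_tool(
  increments="-0.001 0 -0.025 0;0 0 -0.025 0;0 0 -0.02 0;0 0 -0.012 0;0 0 -0.01 0;0 0 0 0;0 0 0 0",
  grip=1,
)

```text
t: 6.13
eef_pos: [0.4826, -0.1393, 0.059]
tool_rot: [0.0, 0.673, 0.74, 0.0]
contact_force: [-0.2, 0.6, 0.3]
gripper_width: 1.001
```

Request:
drive_tool(
  increments="-0.001 0 0 0;0 0 0 0;0 0 0 0;0 0 0 0;0 0 0 0;0 0 0 0;0 0 0 0;0 0 0 0",
  grip=0,
  squeeze=40,
)

```text
t: 6.8
eef_pos: [0.4825, -0.1394, 0.0595]
tool_rot: [0.001, 0.673, 0.739, 0.001]
contact_force: [-0.2, 0.3, 7.5]
gripper_width: 0.347
```

```bash
python3 look.py e1
```

```text
6.8 [ 0.48249871 -0.13936498  0.05952037] [-0.15079291  0.34395347  7.54373306]
top 383.10876449603586 263.12349839904215
scene 117.22080232123852 249.33316657093633
```

View pics/e1.png

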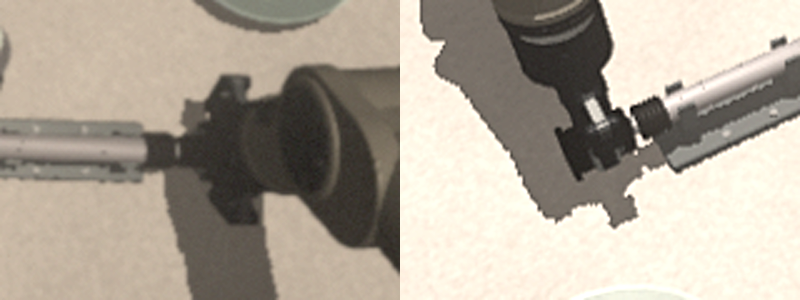

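The scene view shows the fingers around the handle, with the pad over the button. The opening of 29.5 mm means the button is flush. Now I'll pull.

Request:
drive_tool(
  increments="0.0005 -0.005 0 0;0.001 -0.010 0 0;0.001 -0.010 0 0;0.001 -0.010 0 0;0.001 -0.010 0 0;0.0005 -0.005 0 0;0 0 0 0",
)

```text
t: 7.48
eef_pos: [0.4871, -0.1902, 0.0595]
tool_rot: [0.001, 0.674, 0.739, 0.001]
contact_force: [-1.1, 2.2, 10.6]
gripper_width: 0.343
```

Request:
drive_tool(
  increments="0.001 -0.010 0 0;0.001 -0.010 0 0;0.001 -0.010 0 0;0.001 -0.010 0 0;0.001 -0.010 0 0;0.001 -0.010 0 0;0 0 0 0;0 0 0 0",
)

```text
t: 8.15
eef_pos: [0.4926, -0.2494, 0.0595]
tool_rot: [0.001, 0.673, 0.739, 0.0]
contact_force: [-2.5, 3.3, 11.6]
gripper_width: 0.347
```

```bash
python3 look.py f1
```

```text
8.15 [ 0.4926051  -0.24942818  0.05951025] [-2.50677303  3.28277511 11.58360034]
top 428.05699017173674 264.37808744683537
scene 68.7339341700289 271.0325284653735
```

View pics/f1.png

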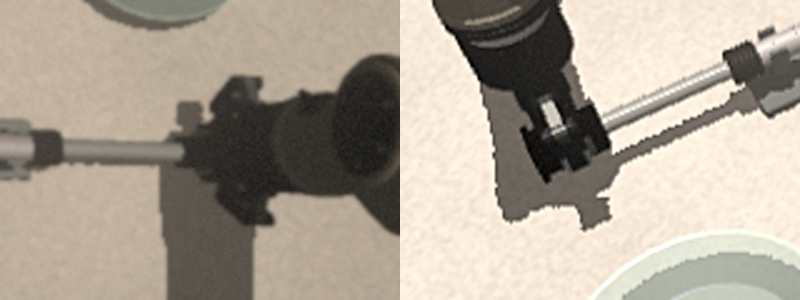

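Both views show the rod drawn out about 110 mm with the gripper still centred on the handle. I'll creep the rest to the solid stop.

Request:
drive_tool(
  increments="0.0005 -0.005 0 0;0.0005 -0.004 0 0;0 -0.002 0 0;0 0 0 0;0 0 0 0",
)

```text
t: 8.67
eef_pos: [0.4934, -0.2589, 0.0595]
tool_rot: [-0.0, 0.673, 0.74, 0.001]
contact_force: [-3.3, 4.9, 12.8]
gripper_width: 0.346
```

Request:
drive_tool(
  increments="0 -0.002 0 0;0 0 0 0;0 0 0 0",
)

```text
t: 8.92
eef_pos: [0.4935, -0.259, 0.0595]
tool_rot: [-0.001, 0.673, 0.74, 0.001]
contact_force: [-3.0, 9.7, 14.3]
gripper_width: 0.345
```

The stop is reached: 120 mm of travel, and the force rises with no further motion. I'll take a last check while holding.

Request:
drive_tool(
  increments="0 0 0 0;0 0 0 0;0 0 0 0;0 0 0 0;0 0 0 0;0 0 0 0",
)

```text
t: 9.42
eef_pos: [0.4935, -0.259, 0.0595]
tool_rot: [-0.001, 0.673, 0.74, 0.001]
contact_force: [-4.9, 9.8, 14.0]
gripper_width: 0.345
```

```bash
python3 look.py g1; python3 - <<'E'
import cv2,numpy as np
a=[cv2.imread(f"pics/g1_{n}.png")[100:300,s:s+320] for n,s in(("top",180),("scene",0))]
cv2.imwrite("pics/g2.png",cv2.convertScaleAbs(cv2.resize(np.hstack(a),(800,250)),alpha=1.8))
cv2.imwrite("pics/g3.png",np.hstack([cv2.convertScaleAbs(cv2.resize(cv2.imread(f"pics/{f}.png")[170:260,190:250],(300,450),interpolation=cv2.INTER_CUBIC),alpha=1.8) for f in("scene0","g1_scene")]))
E
```

```text
9.4167 [ 0.4934796  -0.25903666  0.05947199] [-4.93680389  9.78163581 14.04326209]
top 431.9796551423564 264.49146427035697
scene 64.28448333363986 273.03340228666553
```

View pics/g2.png

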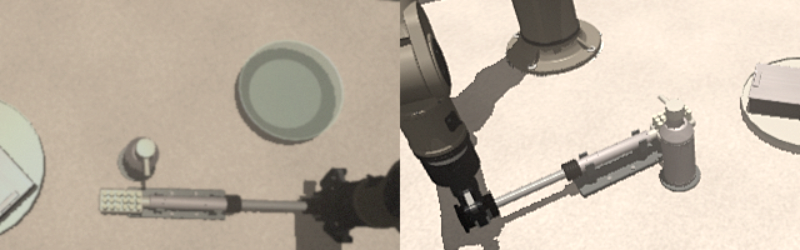

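View pics/g3.png

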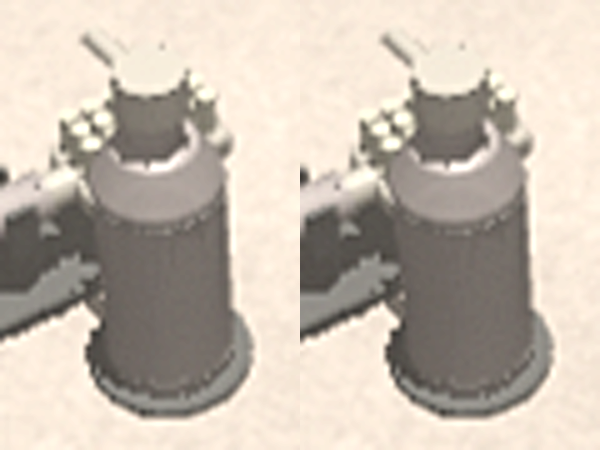

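The cap sits at the same pixels as at the start, so it is back up. The rod is fully out with the handle in the grip, and the dishes have not moved.

```bash
python3 -c "
from station import bot
print(bot.hand_in())"
```

```text
the job is handed in; nothing more can be done
None
```

I wetted the brush, drew the handle out to its final stop, and handed the job in at about 9.5 s with the arm still gripping it there. No verdict was reported.

- **Nozzle cap:** I pressed it until it hit its stop, where the push rose to about 21 N with no further travel. In the last picture it sits at the same pixels as at the start, so it has sprung back up.
- **Button:** With the handle still pushed in, the fingers closed to about 29.5 mm. That is the handle's width with the button flush, so the button was fully in.
- **Handle:** It travelled about 120 mm by the tool's position. The pull then rose from about 5 N to 10 N with no more movement, which is the second stop. It stayed there for the last 0.5 s before I handed in.
- **Dishes:** None of those in view, including the pie dish, look moved in the last pictures; the ramekin and cups were outside that crop. The arm never went near them.

**Disagreements:** The two cameras differed by up to about 5 mm on the cap and handle positions, so I aimed between them. I did not see the first stop as a separate force peak, because I pulled straight past it. While holding, the tool also reads a steady 14 N upward and about 5 N sideways, probably from the fingers closing on the handle.

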